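# Close the caramel frame

### The job

The three-sided steel caramel frame on the counter must be closed for pouring. Take the glass jar out of its open side and stand it gently upright in the gap between the shaker and the tin on the wooden spice board; then lay the loose steel bar flat on the counter across the open side, centred and flush against the ends of both side bars so that no gap is left. Treat the glass gently, press the bar home lightly without shoving the frame out of place, and leave the shaker, tin, mug and oil bottle as they stand.

Things in the scene. Friction and masses are not known exactly. Their poses are not given: they have to be found in the camera images.
- frame: U-shaped frame of plain steel bars 25 mm high, 15 mm thick; one rigid piece, 1.5 kg, loose on the counter. Outer width 180 mm (its y), inner 150 mm. Origin: at counter level, middle of the open side, in the plane of the side bars' end faces. x points into the frame: side bars at x 0 to 150 mm, back bar at 150 to 165 mm; the open side looks to -x, roughly towards the robot
- frame_end_left (a point): Centre of the end face of the frame's left side bar (at frame y +82.5 mm), 12.5 mm above the counter; the face is 15 mm wide and 25 mm high and looks along frame -x. Axes as the frame's
- frame_end_right (a point): The same for the right side bar (frame y -82.5 mm). Axes as the frame's
- bar: Loose straight steel bar that closes the frame: 200 mm long (its x), 20 mm wide (y), 25 mm high (z), about 0.3 kg, both sides and ends alike. Lies on a 20 mm wide face and must end so. Origin: centre of the underside. Flush: its centre line is 10 mm in front of the frame's end faces, its x along the frame's y, its middle on the frame's centre line
- bar_mid (a point): Centre of the bar, 12.5 mm above its underside. Axes as the bar's
- jar: Glass spice jar with a metal cap, 46 mm in diameter, 90 mm high, about 0.15 kg, standing in the frame's open side in the bar's way. Squeeze it with less than 20 N. Origin: centre of the underside
- rack: Wooden spice board fixed to the counter, 220 mm long (its x), 90 mm wide (its y), 12 mm high. Origin: centre of the underside; its top is 12 mm higher. The shaker and the tin stand near its two ends, about 78 mm from the middle (either may be at +x); the gap is in the middle
- shaker: Steel shaker with a domed top, 42 mm in diameter, 75 mm high, standing on the spice board. Leave it alone. Origin: centre of the underside
- tin: White tin, 44 mm in diameter, 70 mm high, standing on the spice board. Leave it alone. Origin: centre of the underside
- mug: Small white coffee mug, 68 mm in diameter, 65 mm high, handle at its +y side (sticking out some 30 mm), standing between the robot and the frame. Leave it alone. Origin: centre of the underside
- oil: Tall oil bottle, 60 mm in diameter, 230 mm high, standing to one side of the frame. Leave it alone. Origin: centre of the underside
Things that resemble listed ones, but are neither listed nor needed, are in the scene too. What is meant by the bar is not red, and is the larger of those in its own colour.

How it is judged:
By the outcome, as a careful person would: the job done as asked, in the order asked, and still so for the second after the job is handed in, with the robot touching nothing.
It also fails if it takes over 72 s, if anything falls off the work surface, if the arm or the gripper's body presses on something with over 40 N, if the wrist force passes 120 N, or if a joint passes its speed limit or range.

### The arm

A 7-joint arm with a two-finger parallel gripper is mounted at the origin on the work surface. World frame = base frame: x ahead of the robot, y to its left, z up, the work surface at z = 0. Lengths are in m, angles in degrees, forces in N, time in s.
With the tool pointing down it reaches from about 0.35 to 0.9 m from the base axis. Payload 7.2 kg.
Tool frame: the origin (TCP) lies between the finger pads; the fingertips stand 19 mm ahead of it and the grasp point (between the pads) is the TCP; z points along the fingers, y is the line along which they close (so a half turn about z gives the same grasp; the last joint's range is limited). The gripper opens to 88 mm and grips with 3 to 60 N. Pads are 20 mm wide; open, the fingers measure 115 mm over their backs; the gripper's body (75 mm by 178 mm) begins 61 mm behind the grasp point.
Start: joints at [-68.766, 23.554, -0.728, 91.456, 0.321, 64.991, -4.71], TCP at [0.266, 0.566, 0.242] pointing down, gripper open.
Joint ranges: [-169.25, 169.25], [-16.82, 113.86], [-84.01, 82.57], [7.8, 145.47], [-59.2, 239.2], [7.22, 106.19], [-163.78, 163.78]. Speed limits (degrees/s): [136.94, 136.94, 172.46, 172.46, 180, 180, 180].

### API

Orientations are given as a 3x3 rotation matrix whose columns are the frame's x, y, z axes.
In Python, from workcell import state, get_image, camera_params, job_done gives the robot as it stands.
- The arm moves only by the tool apply_moves, never from a script. Its argument "increments" is a list that holds one entry, the list of rows, each a list of 7 numbers: the turn, a rotation vector about the tool's x, y, z in rad, then the shift along the tool's x, y, z in cm, then the closure in counts, from 0 (fully open) to 255 (shut). In form: [[[wx, wy, wz, dx, dy, dz, jaw], ...]]. A call has 1 to 10 rows; each row shifts and turns the commanded pose from where the row before left it, along the tool's axes as they then stand; what a row does not reach is not made up. A row lasts 1/12 s, in which the tool goes at most 41.7 mm and 7.16 degrees, less where a joint would pass 70% of its speed; a pose out of reach is approached as far as the arm can. A call is refused whole if a number of a shift passes 4.17 or a number of a turn 0.125, either way. A call with a gripper value outside its range is refused whole. The fingers move at their own pace and stop on an object; the grip force is fixed at half the most. Time passes only in rows, so rows that do not move let the fingers close. It gives the time, the measured TCP pose, the force, the opening and the grip force at its end, in the units of the state.
- state(): the state, without advancing time (a new reading comes with each control period).
- get_image(name): name is "side" or "top"; returns the picture (400x640x3 uint8, blue, green, red); there is no depth.
- camera_params(name): a dict with "K" (3x3 intrinsics, pixels), "world_from_camera" (4x4, takes a point from camera to world coordinates). Camera axes: x right, y up, looking along -z (the intrinsics and any distortion apply to the point x, -y, -z); pixel columns grow to the right and rows downward; lengths in m; the calibration is good to about 2 mm. A picture is of the moment at which its call begins. camera_params takes no time and is no camera call.
- job_done(): hands the job in; it is judged then, once.
The state is a dict: "clock": time; "joint_positions": joint angles; "qvel": joint speeds; "joint_efforts": joint torques, N m; "eef_pos": TCP position; "tcp_rot": TCP orientation; "ft_force": force on the tool from outside, world axes, zero at the start; "ft_torque": the same for the moment, N m; "opening": finger opening in m; "finger_force": force on a finger pad.
Only numpy, scipy, OpenCV 4.12 (cv2) and the standard library are available. Lean on these libraries where they do the work, as an engineer would, in place of code of your own. Each camera call takes 0.05 s, during which the arm holds its last target. There are 200 camera calls.

## Working session

There is one attempt and no reset: what is moved stays moved. The work goes in short steps, Python scripts to look and compute and a tool call to move; the robot and the scene stay as the last step left them, time stands still between calls to the robot, and variables do not carry over. Pictures are saved under pics/ and viewed, at most 10 in all, crops included, and the job is handed in when it is done.

Besides the shell and the picture viewer there is one more tool, called after "Request:" by a JSON object that holds its "fn" and its "kwargs", one argument or row to a line. apply_moves: Moves the arm, as the interface text tells. Its arguments: {"type":"object","properties":{"increments":{"type":"array","items":{"type":"array","items":{"type":"array","items":{"type":"number"}}}}},"required":["increments"]}

```bash
mkdir -p pics; ls; python3 - <<'E'
from workcell import *
import cv2,numpy as np
np.set_printoptions(precision=4,suppress=True)
for n in("side","top"):
    cv2.imwrite(f"pics/{n}0.png",get_image(n)); print(n,camera_params(n))
s=state();print(s)
E
```

```text
pics
side {'K': array([[403.6957,   0.    , 321.3757],
       [  0.    , 403.6957, 200.1964],
       [  0.    ,   0.    ,   1.    ]]), 'world_from_camera': array([[ 0.991 ,  0.0621, -0.1182,  0.4308],
       [-0.1334,  0.5015, -0.8548, -1.0059],
       [ 0.0062,  0.8629,  0.5053,  0.6022],
       [ 0.    ,  0.    ,  0.    ,  1.    ]])}
top {'K': array([[384.6677,   0.    , 321.5877],
       [  0.    , 384.6677, 200.9213],
       [  0.    ,   0.    ,   1.    ]]), 'world_from_camera': array([[-0.0154,  0.9959, -0.0895,  0.4246],
       [-0.9998, -0.0165, -0.011 , -0.0576],
       [-0.0125,  0.0893,  0.9959,  1.1222],
       [ 0.    ,  0.    ,  0.    ,  1.    ]])}
{'clock': 0.1, 'joint_positions': array([-68.7664,  23.5958,  -0.7288,  91.4974,   0.3228,  64.9906,
        -4.7098]), 'qvel': array([-0.0171, -0.118 , -0.051 , -0.1356,  0.0418, -0.0528, -0.0715]), 'joint_efforts': array([  0.0031, -58.909 ,   0.6439, -29.1709,  -0.0538,   0.0144,
         0.0001]), 'eef_pos': array([0.2654, 0.5654, 0.2409]), 'tcp_rot': array([[-0.9053,  0.4248, -0.0005],
       [ 0.4248,  0.9053, -0.0013],
       [-0.0001, -0.0014, -1.    ]]), 'ft_force': array([0.305 , 0.0226, 0.4977]), 'ft_torque': array([-0.011 , -0.0108, -0.0354]), 'finger_force': 0.0, 'opening': 0.0879504946157997}
```

View pics/top0.png

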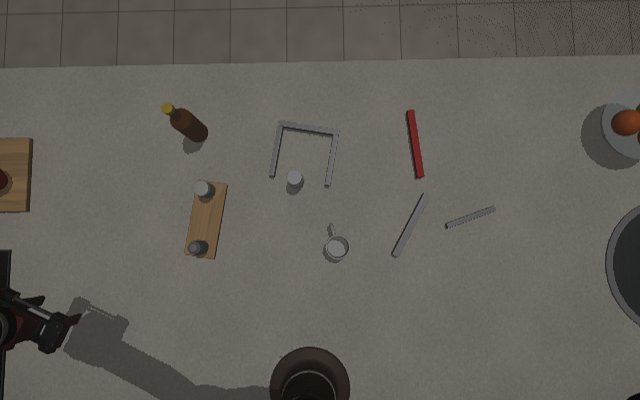

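View pics/side0.png

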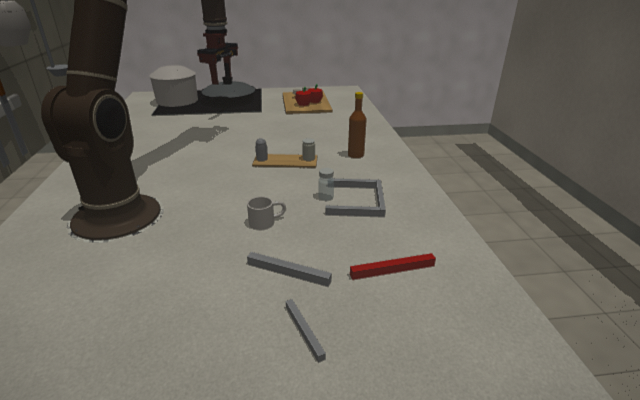

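The top view shows the frame (ends near 272,176 and 327,185), jar (294,178), mug (336,247), board (206,220) with tin (203,188) and shaker (197,247), oil bottle (187,122), grey bar (410,225), and as distractors a smaller grey bar and a red one. I'll enlarge it and measure.

```bash
cat > h.py <<'E'
import numpy as np,cv2
from workcell import *
np.set_printoptions(precision=4,suppress=True)
def ray(n,px):
    p=camera_params(n);K=p["K"];T=p["world_from_camera"]
    px=np.atleast_2d(np.float64(px))
    d=np.c_[(px[:,0]-K[0,2])/K[0,0],-(px[:,1]-K[1,2])/K[1,1],-np.ones(len(px))]
    return T[:3,3],d@T[:3,:3].T
def onplane(n,px,z):
    o,d=ray(n,px);return o+d*((z-o[2])/d[:,2])[:,None]
def proj(n,X):
    p=camera_params(n);K=p["K"];T=p["world_from_camera"]
    c=(np.atleast_2d(X)-T[:3,3])@T[:3,:3]
    return np.c_[K[0,0]*c[:,0]/-c[:,2]+K[0,2],-K[1,1]*c[:,1]/-c[:,2]+K[1,2]]
E
python3 - <<'E'
from h import *
im=cv2.imread("pics/top0.png")
for (u,v) in [(410,225),(275,150),(308,127),(330,160),(294,177),(230,220),(207,220),(420,150),(203,186),(197,247)]: print(u,v,im[v,u])
c=im[100:265,170:440]; cv2.imwrite("pics/top0c.png",cv2.convertScaleAbs(cv2.resize(c,(795,486),interpolation=cv2.INTER_CUBIC),alpha=1.6))
s=cv2.imread("pics/side0.png")[120:300,240:450]; cv2.imwrite("pics/side0c.png",cv2.convertScaleAbs(cv2.resize(s,(700,600),interpolation=cv2.INTER_CUBIC),alpha=1.6))
E
```

```text
410 225 [97 96 97]
275 150 [93 91 94]
308 127 [98 97 99]
330 160 [103 102 104]
294 177 [122 118 118]
230 220 [ 96 102 106]
207 220 [ 66  92 113]
420 150 [64 68 95]
203 186 [113 115 116]
197 247 [65 65 68]
```

View pics/top0c.png

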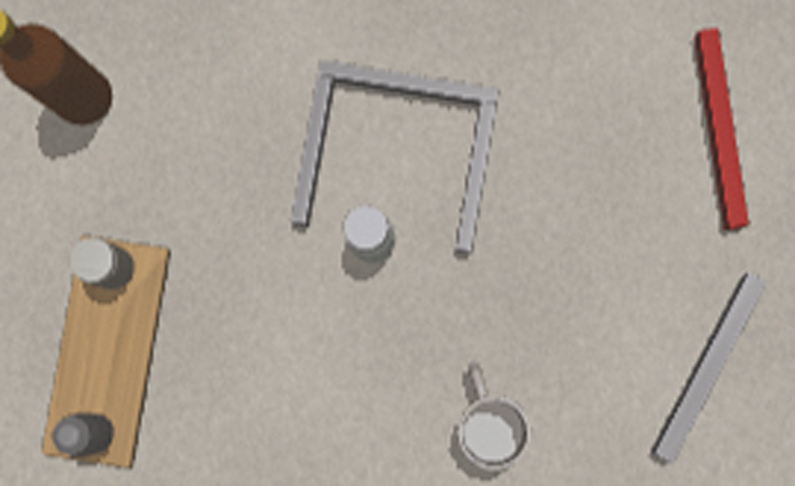

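View pics/side0c.png

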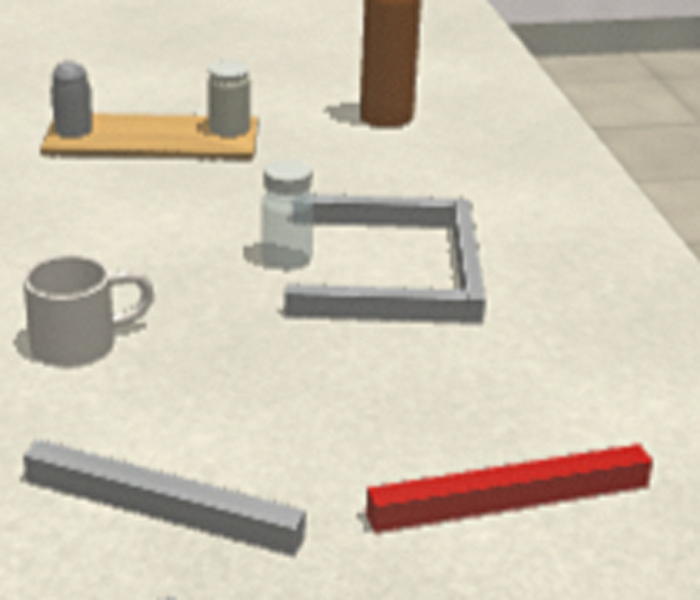

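```bash
cat > m.py <<'E'
from h import *
S=4
def up(im): return cv2.resize(im,None,fx=S,fy=S,interpolation=cv2.INTER_CUBIC).astype(int)
def topx(c): return (np.float64(c)+.5)/S-.5
def comps(mask,amin):
    n,l,st,ce=cv2.connectedComponentsWithStats(mask.astype(np.uint8),connectivity=4)
    for i in range(1,n):
        if st[i,4]>amin*S*S: yield l==i,st[i]
def steel(im):
    u=up(im); return ((u[...,2]-u[...,0])<5)&(u.mean(2)>80)
def pts(m,z,n="top"):
    v,u=np.nonzero(m); return onplane(n,topx(np.c_[u,v]),z)[:,:2]
def rect(m,z,n="top"):
    P=pts(m,z,n); c,s,a=cv2.minAreaRect(np.float32(P*1000)); return np.array(c),np.array(s),a
E
python3 - <<'E'
from m import *
im=cv2.imread("pics/top0.png")
m=steel(im); m[:100*S]=0; m[265*S:]=0
for c,st in comps(m,60):
    r=rect(c,.025); print(st/S,*r)
    P=pts(c,.025)*1000;print(' mean',P.mean(0), 'pca',np.degrees(np.arctan2(*np.linalg.svd(P[::5]-P.mean(0),full_matrices=False)[2][0][::-1])))
u=up(im); w=(u[...,2]-u[...,0])>25; w[:, :150*S]=0; w[:,240*S:]=0;w[:170*S]=0
for c,st in comps(w,200):
    print('rack',st/S,*rect(c,.012))
    print(cv2.boxPoints(cv2.minAreaRect(np.float32(pts(c,.012)*1000))))
E
```

```text
[ 602.25  100.     37.75   59.   4384.  ] [ 721.3712 -911.3791] [107.0532 173.7051] 84.93721008300781
 mean [ 719.3282 -910.6802] pca -172.79607108221185
[ 269.    120.5    70.25   65.   3143.  ] [666.3194   3.7584] [180.512  165.0971] 79.48576354980469
 mean [687.9345  -2.4052] pca -101.30795947012994
[286.75 169.75  16.5   15.   715.75] [594.3389  33.6828] [42.767  43.1767] 53.46687698364258
 mean [594.3125  33.2863] pca -64.5786749351721
[194.   182.    14.25  13.75 512.  ] [565.3793 302.7128] [40.612  39.2033] 89.04106903076172
 mean [566.5538 301.8015] pca 50.409217576287496
[ 393.    192.5    37.     64.75 1881.25] [ 452.1787 -298.5639] [ 20.2501 200.9007] 60.81908416748047
 mean [ 452.3193 -298.5749] pca 150.80058710373757
[ 447.    205.75   48.75   22.75 1005.25] [ 472.262  -468.5325] [ 16.7907 147.4409] 19.444917678833008
 mean [ 471.8106 -468.4471] pca 109.32062089104868
[ 326.    239.75   19.5    19.25 1007.5 ] [388.8832 -81.5482] [52.2352 52.4294] 18.952983856201172
 mean [388.0952 -82.1026] pca -122.00213041324389
rack [ 184.25  181.25   43.     77.5  6973.  ] [478.6645 292.0884] [ 89.3101 218.8172] 80.34394073486328
[[363.3158 266.4175]
 [579.0329 229.7146]
 [594.0132 317.7594]
 [378.2961 354.4623]]
```

```bash
cat > g.py <<'E'
from h import *
import sys
# usage: g.py x y z yaw(of tool y, deg): prints the remaining turn (tool z, rad) and the shift in tool axes AFTER the turn (cm)
def go(x,y,z,yaw,s=None):
    s=s or state();R=s["tcp_rot"];p=s["eef_pos"]
    c,n=np.cos(np.radians(yaw)),np.sin(np.radians(yaw))
    G=np.array([[n,c,0],[-c,n,0],[0,0,-1.]])
    from scipy.spatial.transform import Rotation as Ro
    print('turn',Ro.from_matrix(R.T@G).as_rotvec(),'shift cm',G.T@(np.array([x,y,z])-p)*100,'clock',s["clock"],'tcp',p)
if __name__=="__main__": go(*map(float,sys.argv[1:5]))
E
python3 - <<'E'
from m import *
im=cv2.imread("pics/top0.png")
m=steel(im)
for nm,(u0,v0,u1,v1),z in [("jar",(285,168,306,186),.09),("tin",(192,180,211,198),.07)]:
    k=np.zeros_like(m);k[v0*S:v1*S,u0*S:u1*S]=m[v0*S:v1*S,u0*S:u1*S]
    for c,st in comps(k,100): print(nm,cv2.minEnclosingCircle(np.float32(pts(c,z)*1000)),pts(c,z).mean(0))
# frame legs by pca in frame coordinates
fr=[c for c,st in comps(m,2000) if st[0]<350*S and st[0]>200*S][0]
P=pts(fr,.025)*1000
for it in range(3):
    if it==0: a=np.radians(-10.5);o=np.array([585.2,18.8])
    X=np.array([np.cos(a),np.sin(a)]);Y=np.array([-X[1],X[0]])
    q=np.c_[(P-o)@X,(P-o)@Y]
    sl=[np.polyfit(q[k,0],q[k,1],1) for k in [(q[:,0]>5)&(q[:,0]<140)&(q[:,1]*sg>60) for sg in(1,-1)]]
    k=(q[:,0]>140)&(abs(q[:,1])<70);bk=np.polyfit(q[k,1],q[k,0],1)
    print(np.degrees(a),sl,bk, q.min(0),q.max(0)); a+=(sl[0][0]+sl[1][0]-bk[0])/3
    print('ends',[np.percentile(q[(q[:,1]*sg>77)&(q[:,1]*sg<88),0],.3) for sg in(1,-1)])
# side: top faces
s=cv2.imread("pics/side0.png");u=up(s)
for z,t in((.025,95),(.025,102)):
    k=((u[...,2]-u[...,0])<6)&(u.mean(2)>t);k[:170*S]=0;k[290*S:]=0;k[:,:240*S]=0;k[:,450*S:]=0
    for c,st in comps(k,80): print('side',t,st/S,*rect(c,z,"side"))
for px in [(284,196),(160,60)]: print(s[px[1],px[0]])
E
```

```text
jar ((584.1668090820312, 26.605016708374023), 22.4036922454834) [0.5843 0.0279]
tin ((560.9434204101562, 287.27532958984375), 20.538442611694336) [0.5607 0.2871]Traceback (most recent call last):
  File "<stdin>", line 8, in <module>
IndexError: list index out of range
```

```bash
python3 - <<'E'
from m import *
im=cv2.imread("pics/top0.png")
m=steel(im)
fr=[c for c,st in comps(m,500) if st[0]<350*S and st[0]>200*S and 110*S<st[1]<140*S][0]
P=pts(fr,.025)*1000
a=np.radians(-10.5);o=np.array([585.2,18.8])
for it in range(3):
    X=np.array([np.cos(a),np.sin(a)]);Y=np.array([-X[1],X[0]])
    q=np.c_[(P-o)@X,(P-o)@Y]
    sl=[np.polyfit(q[k,0],q[k,1],1) for k in [(q[:,0]>5)&(q[:,0]<140)&(q[:,1]*sg>60) for sg in(1,-1)]]
    k=(q[:,0]>153)&(abs(q[:,1])<70);bk=np.polyfit(q[k,1],q[k,0],1)
    print(np.degrees(a),sl,bk, q.min(0),q.max(0)); a+=(sl[0][0]+sl[1][0])/2
    print('ends',[np.percentile(q[(q[:,1]*sg>77)&(q[:,1]*sg<88),0],.3) for sg in(1,-1)])
s=cv2.imread("pics/side0.png");u=up(s)
for t in(95,105,115):
    k=((u[...,2]-u[...,0])<6)&(u.mean(2)>t);k[:170*S]=0;k[290*S:]=0;k[:,:240*S]=0;k[:,450*S:]=0
    for c,st in comps(k,40): print('side',t,st/S,*rect(c,.025,"side"))
E
```

```text
-10.5 [array([-0.0008, 82.8764]), array([  0.0002, -82.3056])] [ -0.0008 158.6044] [ -0.0681 -90.2533] [165.0482  90.2507]
ends [np.float64(1.5294622589331468), np.float64(1.2417139889345978)]
-10.517285889698744 [array([-0.0004, 82.8744]), array([  0.0005, -82.3076])] [ -0.0008 158.6056] [ -0.0511 -90.24  ] [165.0513  90.2737]
ends [np.float64(1.503192871075771), np.float64(1.2674305935406656)]
-10.514934789816069 [array([-0.0005, 82.8744]), array([  0.0005, -82.3076])] [ -0.0008 158.6056] [ -0.0474 -90.2418] [165.0509  90.2705]
ends [np.float64(1.506657271204063), np.float64(1.264066181735899)]
side 95 [ 319.    177.25   66.5    32.75 2043.  ] [654.8661   8.1937] [186.662  191.2878] 79.45210266113281
side 95 [ 247.25  252.     84.     26.75 1896.25] [ 453.7974 -299.5165] [ 19.6015 199.8004] 60.625762939453125
side 105 [ 325.75  177.75   59.5    31.75 1061.  ] [670.1481   2.5548] [180.9581 163.0941] 77.627197265625
side 105 [319.   178.     9.25   6.75 163.75] [585.9944  86.724 ] [41.6245 27.8336] 77.52481842041016
side 105 [323.   186.5   10.5    9.75 204.25] [591.8103  22.6717] [56.857  30.2535] 80.92434692382812
side 105 [ 247.75  252.     83.5    26.5  1392.5 ] [ 453.7343 -299.0523] [ 18.8544 199.2349] 60.625770568847656
```

```bash
python3 g.py 0.584 0.027 0.20 80
```

```text
Traceback (most recent call last):
  File "g.py", line 10, in <module>
    if __name__=="__main__": go(*map(float,sys.argv[1:5]))
                             ~~^^^^^^^^^^^^^^^^^^^^^^^^^^^
  File "g.py", line 9, in go
    print('turn',Ro.from_matrix(R.T@G).as_rotvec(),'shift cm',G.T@(np.array([x,y,z])-p)*100,'clock',s["clock"],'tcp',p)
                 ~~~~~~~~~~~~~~^^^^^^^
  File "scipy/spatial/transform/_rotation.pyx", line 1143, in scipy.spatial.transform._rotation.Rotation.from_matrix
ValueError: Non-positive determinant (left-handed or null coordinate frame) in rotation matrix 0: [[-0.9653  0.2612  0.0001]
 [ 0.2612  0.9653  0.0014]
 [-0.0002 -0.0014  1.    ]].
```

```bash
sed -i 's/\[n,c,0\],\[-c,n,0\]/[-n,c,0],[c,n,0]/' g.py; python3 -c "
from h import *
print(onplane('top',[193.3,247.8],.072))"; python3 g.py 0.5845 0.0275 0.14 80
```

```text
[[0.3967 0.3053 0.072 ]]
turn [-0.0014 -0.0001 -0.2642] shift cm [-40.7664 -47.4312  10.0903] clock 0.1 tcp [0.2654 0.5654 0.2409]
```

Request:
{"fn": "apply_moves", "kwargs": {
  "increments": [
    [[0,0,-0.088,0,0,0,0],[0,0,-0.088,-1.2,-1.4,0,0],[0,0,-0.088,-2.2,-2.6,0,0],[0,0,0,-2.4,-2.8,0,0],[0,0,0,-2.4,-2.8,0,0],[0,0,0,-2.4,-2.8,0,0],[0,0,0,-2.4,-2.8,0,0],[0,0,0,-2.4,-2.8,0,0],[0,0,0,-2.4,-2.8,0,0],[0,0,0,-2.4,-2.8,0,0]]
  ]
}}

```text
clock: 0.93
eef_pos: [0.4183, 0.2936, 0.2415]
tcp_rot: [[-0.985, 0.174, -0.0], [0.174, 0.985, -0.0], [0.0, -0.0, -1.0]]
ft_force: [0.3, 0.5, 0.1]
opening: 0.0877
finger_force: 0.0
```

Request:
{"fn": "apply_moves", "kwargs": {
  "increments": [
    [[0,0,0,-2.4,-2.8,0,0],[0,0,0,-2.4,-2.8,0,0],[0,0,0,-2.4,-2.8,0,0],[0,0,0,-2.4,-2.8,0,0],[0,0,0,-2.4,-2.8,0,0],[0,0,0,-2.4,-2.8,0,0],[0,0,0,-2.0,-2.3,0,0],[0,0,0,-1.2,-1.4,0,0],[0,0,0,0,0,0,0],[0,0,0,0,0,0,0]]
  ]
}}

```text
clock: 1.77
eef_pos: [0.5555, 0.0621, 0.2411]
tcp_rot: [[-0.984, 0.176, -0.001], [0.176, 0.984, -0.0], [0.001, -0.0, -1.0]]
ft_force: [-0.0, 1.2, -0.5]
opening: 0.088
finger_force: 0.0
```

```bash
python3 g.py 0.5845 0.0275 0.055 80
```

```text
turn [-0.0004 -0.0009 -0.0026] shift cm [-3.4601 -2.9003 18.6144] clock 1.7667 tcp [0.5555 0.0621 0.2411]
```

Request:
{"fn": "apply_moves", "kwargs": {
  "increments": [
    [[0,0,0,-1.73,-1.45,0,0],[0,0,0,-1.73,-1.45,0,0],[0,0,0,0,0,2.5,0],[0,0,0,0,0,2.5,0],[0,0,0,0,0,2.5,0],[0,0,0,0,0,2.0,0],[0,0,0,0,0,1.0,0],[0,0,0,0,0,0,0],[0,0,0,0,0,0,0]]
  ]
}}

```text
clock: 2.52
eef_pos: [0.5844, 0.0295, 0.1368]
tcp_rot: [[-0.985, 0.173, -0.001], [0.173, 0.985, 0.0], [0.001, 0.0, -1.0]]
ft_force: [0.2, -0.7, 0.2]
opening: 0.0879
finger_force: 0.0
```

```bash
python3 g.py 0.5845 0.0275 0.055 80; python3 - <<'E'
from h import *
a,b=get_image("top"),get_image("side")
a=cv2.resize(a[130:230,240:360],(400,333),interpolation=2);b=cv2.resize(b[110:220,260:392],(400,333),interpolation=2)
cv2.imwrite("pics/j1.png",cv2.convertScaleAbs(np.hstack([a,b]),alpha=1.6))
E
```

```text
turn [ 0.0002 -0.0006  0.0011] shift cm [-0.0472 -0.1907  8.1834] clock 2.5167 tcp [0.5844 0.0295 0.1368]
```

View pics/j1.png

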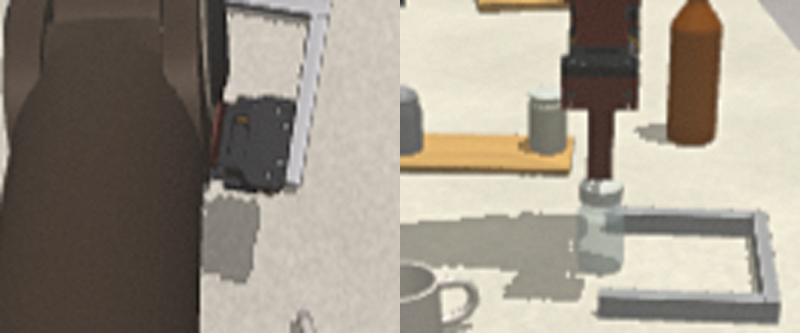

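The side crop shows the gripper centred above the jar (column 600 for both), and the jar untouched. Now I'll descend.

Request:
{"fn": "apply_moves", "kwargs": {
  "increments": [
    [[0,0,0,0,-0.19,1.2,0],[0,0,0,0,0,1.5,0],[0,0,0,0,0,1.5,0],[0,0,0,0,0,1.5,0],[0,0,0,0,0,1.2,40],[0,0,0,0,0,0.8,60],[0,0,0,0,0,0.5,80],[0,0,0,0,0,0,90],[0,0,0,0,0,0,90],[0,0,0,0,0,0,90]]
  ]
}}

```text
clock: 3.45
eef_pos: [0.5848, 0.0265, 0.0553]
tcp_rot: [[-0.985, 0.174, 0.001], [0.174, 0.985, 0.0], [-0.001, 0.0, -1.0]]
ft_force: [-0.7, -0.3, 1.3]
opening: 0.0574
finger_force: 0.0
```

Request:
{"fn": "apply_moves", "kwargs": {
  "increments": [
    [[0,0,0,0,0,0,105],[0,0,0,0,0,0,110],[0,0,0,0,0,0,115],[0,0,0,0,0,0,115],[0,0,0,0,0,0,115]]
  ]
}}

```text
clock: 3.87
eef_pos: [0.5845, 0.0269, 0.0549]
tcp_rot: [[-0.985, 0.174, 0.001], [0.174, 0.985, 0.0], [-0.001, 0.0, -1.0]]
ft_force: [-0.2, 2.0, 1.3]
opening: 0.0478
finger_force: 0.8
```

Request:
{"fn": "apply_moves", "kwargs": {
  "increments": [
    [[0,0,0,0,0.08,0,115],[0,0,0,0,0,0,119],[0,0,0,0,0,0,122],[0,0,0,0,0,0,122],[0,0,0,0,0,0,122]]
  ]
}}

```text
clock: 4.28
eef_pos: [0.5843, 0.0274, 0.0546]
tcp_rot: [[-0.985, 0.174, -0.0], [0.174, 0.985, 0.0], [0.0, 0.0, -1.0]]
ft_force: [0.7, 1.5, 0.7]
opening: 0.0458
finger_force: 0.6
```

Request:
{"fn": "apply_moves", "kwargs": {
  "increments": [
    [[0,0,0,0,0,0,124],[0,0,0,0,0,0,124],[0,0,0,0,0,0,124]]
  ]
}}

```text
clock: 4.53
eef_pos: [0.5844, 0.0273, 0.0546]
tcp_rot: [[-0.985, 0.174, 0.0], [0.174, 0.985, 0.0], [-0.0, 0.0, -1.0]]
ft_force: [0.3, 2.3, 0.3]
opening: 0.0455
finger_force: 11.2
```

Request:
{"fn": "apply_moves", "kwargs": {
  "increments": [
    [[0,0,0,0,0,-0.3,124],[0,0,0,0,0,-0.6,124],[0,0,0,0,0,-1.0,124],[0,0,0,0,0,-1.5,124],[0,0,0,0,0,-2.0,124],[0,0,0,0,0,-2.0,124],[0,0,0,0,0,-2.0,124],[0,0,0,0,0,-1.5,124],[0,0,0,0,0,-0.7,124],[0,0,0,0,0,0,124]]
  ]
}}

```text
clock: 5.37
eef_pos: [0.5853, 0.0272, 0.1729]
tcp_rot: [[-0.985, 0.174, 0.004], [0.174, 0.985, 0.001], [-0.003, 0.001, -1.0]]
ft_force: [-1.0, -0.5, -1.6]
opening: 0.0452
finger_force: 11.2
```

```bash
python3 g.py 0.4787 0.294 0.068 80.3;python3 - <<'E'
from h import *
b=get_image("side")
cv2.imwrite("pics/j2.png",cv2.convertScaleAbs(cv2.resize(b[60:220,240:400],(600,600),interpolation=2),alpha=1.6))
E
```

```text
turn [ 0.0011  0.0034 -0.0057] shift cm [15.0049 24.5038 10.4946] clock 5.3667 tcp [0.5853 0.0272 0.1729]
```

View pics/j2.png

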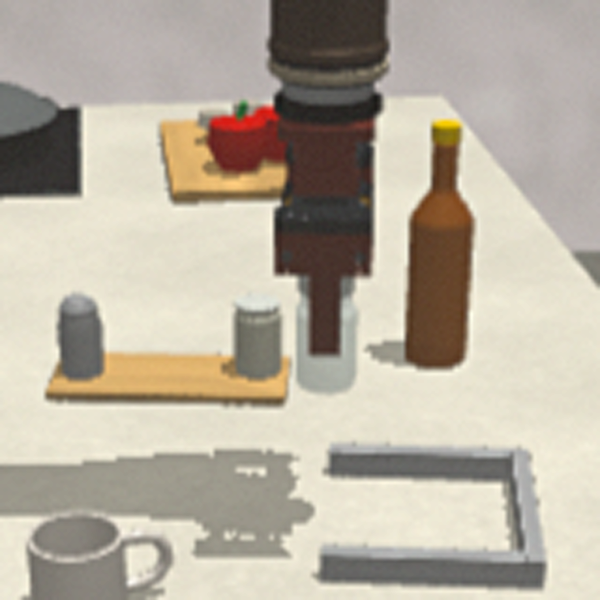

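The jar hangs upright between the fingers (328,330 in the crop) and the frame is unmoved. Next I'll carry it to the gap.

Request:
{"fn": "apply_moves", "kwargs": {
  "increments": [
    [[0,0,0,0.4,0.7,0,124],[0,0,0,0.9,1.5,0,124],[0,0,0,1.5,2.45,0,124],[0,0,0,1.7,2.75,0,124],[0,0,0,1.7,2.75,0,124],[0,0,0,1.7,2.75,0,124],[0,0,0,1.7,2.75,0,124],[0,0,0,1.7,2.75,0,124],[0,0,0,1.5,2.45,0,124],[0,0,0,1.1,1.8,0,124]]
  ]
}}

```text
clock: 6.25
eef_pos: [0.4841, 0.2776, 0.1693]
tcp_rot: [[-0.985, 0.171, -0.003], [0.171, 0.985, -0.0], [0.002, -0.001, -1.0]]
ft_force: [1.0, 0.8, -2.0]
opening: 0.0455
finger_force: 11.2
```

Request:
{"fn": "apply_moves", "kwargs": {
  "increments": [
    [[0,0,0,0.7,1.2,0,124],[0,0,0,0.4,0.65,0,124],[0,0,0,0,0,0,124],[0,0,0,0,0,0,124]]
  ]
}}

```text
clock: 6.58
eef_pos: [0.479, 0.2941, 0.1699]
tcp_rot: [[-0.985, 0.174, -0.001], [0.174, 0.985, -0.001], [0.001, -0.001, -1.0]]
ft_force: [0.0, -0.7, -1.8]
opening: 0.0451
finger_force: 11.2
```

```bash
python3 g.py 0.4787 0.294 0.068 80.3;python3 - <<'E'
from h import *
b=get_image("side");a=get_image("top")
b=cv2.resize(b[90:190,220:340],(400,333),interpolation=2);a=cv2.resize(a[170:270,160:280],(400,333),interpolation=2)
cv2.imwrite("pics/j3.png",cv2.convertScaleAbs(np.hstack([a,b]),alpha=1.6))
E
```

```text
turn [-0.0014 -0.0007 -0.0053] shift cm [ 0.0239 -0.0131 10.1899] clock 6.5833 tcp [0.479  0.2941 0.1699]
```

View pics/j3.png

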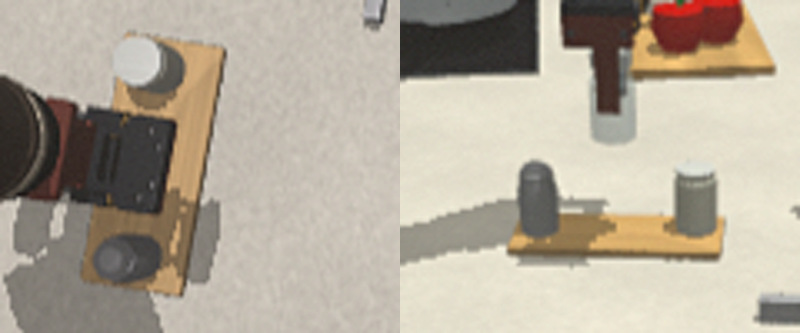

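The jar hangs midway between shaker (128,257 in the left crop) and tin (138,62). Now I'll lower it.

Request:
{"fn": "apply_moves", "kwargs": {
  "increments": [
    [[0,0,0,0,0,0.6,124],[0,0,0,0,0,1.3,124],[0,0,0,0,0,1.8,124],[0,0,0,0,0,1.8,124],[0,0,0,0,0,1.7,124],[0,0,0,0,0,1.3,124],[0,0,0,0,0,0.8,124],[0,0,0,0,0,0.5,124],[0,0,0,0,0,0.2,124],[0,0,0,0,0,0,124]]
  ]
}}

```text
clock: 7.52
eef_pos: [0.4795, 0.2944, 0.0706]
tcp_rot: [[-0.985, 0.174, 0.0], [0.174, 0.985, -0.0], [-0.0, -0.0, -1.0]]
ft_force: [0.2, -0.2, -2.1]
opening: 0.0455
finger_force: 11.2
```

Request:
{"fn": "apply_moves", "kwargs": {
  "increments": [
    [[0,0,0,0,0,0.1,124],[0,0,0,0,0,0.07,124],[0,0,0,0,0,0,124],[0,0,0,0,0,0,124]]
  ]
}}

```text
clock: 7.85
eef_pos: [0.4794, 0.2949, 0.0694]
tcp_rot: [[-0.985, 0.174, 0.001], [0.174, 0.985, 0.0], [-0.0, 0.001, -1.0]]
ft_force: [-0.2, -0.5, -1.6]
opening: 0.0452
finger_force: 11.2
```

Request:
{"fn": "apply_moves", "kwargs": {
  "increments": [
    [[0,0,0,0,0,0.1,124],[0,0,0,0,0,0.06,124],[0,0,0,0,0,0,124],[0,0,0,0,0,0,124]]
  ]
}}

```text
clock: 8.18
eef_pos: [0.4792, 0.2947, 0.0673]
tcp_rot: [[-0.985, 0.174, -0.0], [0.174, 0.985, -0.0], [0.0, -0.0, -1.0]]
ft_force: [0.9, 0.0, -1.9]
opening: 0.0454
finger_force: 11.2
```

Request:
{"fn": "apply_moves", "kwargs": {
  "increments": [
    [[0,0,0,0,0,0.06,124],[0,0,0,0,0,0,124],[0,0,0,0,0,0,124]]
  ]
}}

```text
clock: 8.43
eef_pos: [0.4792, 0.2947, 0.0667]
tcp_rot: [[-0.985, 0.174, -0.0], [0.174, 0.985, -0.0], [0.0, -0.0, -1.0]]
ft_force: [-0.2, 0.3, -0.9]
opening: 0.0454
finger_force: 11.2
```

Request:
{"fn": "apply_moves", "kwargs": {
  "increments": [
    [[0,0,0,0,0,0.05,124],[0,0,0,0,0,0,124],[0,0,0,0,0,0,123],[0,0,0,0,0,0,121],[0,0,0,0,0,0,118],[0,0,0,0,0,0,112],[0,0,0,0,0,0,100],[0,0,0,0,0,0,80],[0,0,0,0,0,0,50],[0,0,0,0,0,0,30]]
  ]
}}

```text
clock: 9.27
eef_pos: [0.4792, 0.2947, 0.0662]
tcp_rot: [[-0.985, 0.174, -0.0], [0.174, 0.985, -0.0], [0.0, -0.0, -1.0]]
ft_force: [-0.2, 0.2, -0.3]
opening: 0.0698
finger_force: 0.0
```

Request:
{"fn": "apply_moves", "kwargs": {
  "increments": [
    [[0,0,0,0,0,0,30],[0,0,0,0,0,-0.5,30],[0,0,0,0,0,-1.0,30],[0,0,0,0,0,-2,30],[0,0,0,0,0,-2,30],[0,0,0,0,0,-2,30],[0,0,0,0,0,-2,30],[0,0,0,0,0,-2,30],[0,0,0,0,0,-1,30],[0,0,0,0,0,0,30]]
  ]
}}

```text
clock: 10.1
eef_pos: [0.4805, 0.2954, 0.1943]
tcp_rot: [[-0.985, 0.174, 0.004], [0.174, 0.985, 0.003], [-0.003, 0.004, -1.0]]
ft_force: [0.8, 0.3, 0.0]
opening: 0.0775
finger_force: 0.0
```

```bash
python3 g.py 0.4530 -0.2990 0.19 60.7
```

```text
turn [0.0042 0.0027 0.3364] shift cm [-26.693  -53.1803   0.4281] clock 10.1 tcp [0.4805 0.2954 0.1943]
```

Request:
{"fn": "apply_moves", "kwargs": {
  "increments": [
    [[0,0,0.084,0,0,0,30],[0,0,0.084,0,0,0,30],[0,0,0.084,0,0,0,30],[0,0,0.084,0,0,0,30],[0,0,0,-0.8,-1.6,0,30],[0,0,0,-1.5,-3.0,0,30],[0,0,0,-1.5,-3.0,0,30],[0,0,0,-1.5,-3.0,0,30],[0,0,0,-1.5,-3.0,0,30],[0,0,0,-1.5,-3.0,0,30]]
  ]
}}

```text
clock: 10.93
eef_pos: [0.4694, 0.1067, 0.1905]
tcp_rot: [[-0.873, 0.487, -0.001], [0.487, 0.873, -0.001], [0.001, -0.001, -1.0]]
ft_force: [0.4, 0.5, 0.1]
opening: 0.0777
finger_force: 0.0
```

Request:
{"fn": "apply_moves", "kwargs": {
  "increments": [
    [[0,0,0,-1.5,-3.0,0,30],[0,0,0,-1.5,-3.0,0,30],[0,0,0,-1.5,-3.0,0,30],[0,0,0,-1.5,-3.0,0,30],[0,0,0,-1.5,-3.0,0,30],[0,0,0,-1.5,-3.0,0,30],[0,0,0,-1.5,-3.0,0,30],[0,0,0,-1.5,-3.0,0,30],[0,0,0,-1.5,-3.0,0,30],[0,0,0,-1.5,-3.0,0,30]]
  ]
}}

```text
clock: 11.77
eef_pos: [0.4531, -0.2277, 0.1906]
tcp_rot: [[-0.873, 0.488, -0.001], [0.488, 0.873, 0.0], [0.001, -0.0, -1.0]]
ft_force: [0.7, 0.1, 0.4]
opening: 0.0775
finger_force: 0.0
```

Request:
{"fn": "apply_moves", "kwargs": {
  "increments": [
    [[0,0,0,-1.5,-3.0,0,30],[0,0,0,-1.2,-2.4,0,30],[0,0,0,-0.6,-1.2,0,30],[0,0,0,0,0,0,30],[0,0,0,0,0,0,30]]
  ]
}}

```text
clock: 12.18
eef_pos: [0.4498, -0.3, 0.1904]
tcp_rot: [[-0.872, 0.49, -0.002], [0.49, 0.872, 0.001], [0.002, -0.0, -1.0]]
ft_force: [-0.7, -0.2, 0.7]
opening: 0.0774
finger_force: 0.0
```

```bash
python3 g.py 0.4530 -0.2990 0.09 60.7; python3 - <<'E'
from m import *
im=get_image("top");cv2.imwrite("pics/top2.png",im)
b=get_image("side");cv2.imwrite("pics/side2.png",b)
m=steel(im);m[:170*S]=0;m[260*S:]=0;m[:,:180*S]=0;m[:,380*S:]=0
for c,st in comps(m,60):
    for z in(.102,.082): print(st/S,cv2.minEnclosingCircle(np.float32(pts(c,z)*1000)))
a=cv2.resize(im[100:265,170:440],(400,244),interpolation=2);b=cv2.resize(b[110:275,230:430],(400,330),interpolation=2)
cv2.imwrite("pics/j4.png",cv2.convertScaleAbs(np.hstack([np.vstack([a,np.zeros((86,400,3),np.uint8)]),b]),alpha=1.6))
E
```

```text
turn [-0.0003 -0.0017 -0.0006] shift cm [-0.2269  0.2452 10.0401] clock 12.1833 tcp [ 0.4498 -0.3     0.1904]
[325.   170.     7.75  16.25 328.5 ] ((579.1564331054688, -68.38098907470703), 22.259798049926758)
[325.   170.     7.75  16.25 328.5 ] ((582.1856079101562, -68.59224700927734), 22.696027755737305)
[194.25 182.25  14.25  11.   251.75] ((557.6760864257812, 276.5733947753906), 19.639732360839844)
[194.25 182.25  14.25  11.   251.75] ((560.2842407226562, 283.12451171875), 20.024730682373047)
[189.25 210.75  14.    14.25 274.25] ((478.42437744140625, 289.2762451171875), 20.28196907043457)
[189.25 210.75  14.    14.25 274.25] ((479.4789123535156, 296.0765075683594), 20.6795711517334)
[326.25 239.75  19.    19.   978.25] ((388.6363525390625, -82.5655746459961), 28.14002799987793)
[326.25 239.75  19.    19.   978.25] ((387.9307861328125, -83.0550537109375), 28.691709518432617)
```

View pics/j4.png

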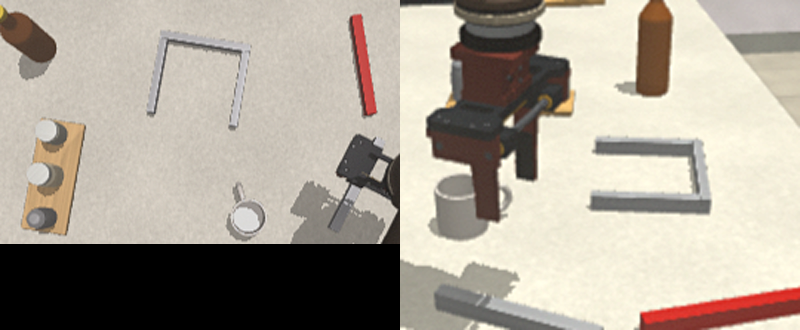

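The jar stands upright on the board between tin and shaker (40,173 in the left crop), nothing else has moved, and the open gripper is over the bar. I'll re-measure the now unobstructed frame and go down to the bar.

Request:
{"fn": "apply_moves", "kwargs": {
  "increments": [
    [[0,0,0,-0.23,0.25,1.0,30],[0,0,0,0,0,2.2,30],[0,0,0,0,0,2.5,30],[0,0,0,0,0,2.5,30],[0,0,0,0,0,2.5,30],[0,0,0,0,0,2.2,30],[0,0,0,0,0,1.5,30],[0,0,0,0,0,1.0,30],[0,0,0,0,0,0.5,30],[0,0,0,0,0,0,30]]
  ]
}}

```text
clock: 13.12
eef_pos: [0.4542, -0.2975, 0.0313]
tcp_rot: [[-0.873, 0.488, -0.001], [0.488, 0.873, 0.001], [0.002, 0.0, -1.0]]
ft_force: [-0.1, 0.6, -0.7]
opening: 0.0773
finger_force: 0.0
```

```bash
python3 g.py 0.4530 -0.2990 0.022 60.7; python3 - <<'E'
from m import *
im=cv2.imread("pics/top2.png")
m=steel(im)
v=np.zeros_like(m);v[110*S:195*S,260*S:350*S]=1;m&=v
m=max((c for c,st in comps(m,10)),key=lambda c:c.sum()) if 0 else m
P=np.vstack([pts(c,.025) for c,st in comps(m,20)])*1000
a=np.radians(-10.5);o=np.array([585.2,18.8])
X=np.array([np.cos(a),np.sin(a)]);Y=np.array([-X[1],X[0]])
q=np.c_[(P-o)@X,(P-o)@Y]
print(cv2.minAreaRect(np.float32(P)),q.min(0),q.max(0))
for sg in(1,-1):
    k=(q[:,0]>5)&(q[:,0]<140)&(q[:,1]*sg>60);print(np.polyfit(q[k,0],q[k,1],1),q[k|((q[:,0]<20)&(q[:,1]*sg>60)),0].min())
E
```

```text
turn [ 0.     -0.0016  0.0016] shift cm [ 0.035  -0.1892  0.926 ] clock 13.1167 tcp [ 0.4542 -0.2975  0.0313]
((665.13525390625, 3.9823532104492188), (180.00656127929688, 167.0985870361328), 79.44955444335938) [ -2.329  -89.9858] [164.8145  90.0244]
[-0.0002 82.5416] -1.3393749857241934
[  0.0018 -82.2235] -2.3289751540177726
```

Request:
{"fn": "apply_moves", "kwargs": {
  "increments": [
    [[0,0,0,0,-0.19,0.5,60],[0,0,0,0,0,0.4,100],[0,0,0,0,0,0,140],[0,0,0,0,0,0,165],[0,0,0,0,0,0,180],[0,0,0,0,0,0,188],[0,0,0,0,0,0,194],[0,0,0,0,0,0,198],[0,0,0,0,0,0,203],[0,0,0,0,0,0,203]]
  ]
}}

```text
clock: 13.95
eef_pos: [0.4538, -0.2997, 0.0234]
tcp_rot: [[-0.873, 0.489, 0.0], [0.489, 0.873, 0.0], [-0.0, 0.001, -1.0]]
ft_force: [0.7, 1.3, 1.6]
opening: 0.0201
finger_force: 30.0
```

Request:
{"fn": "apply_moves", "kwargs": {
  "increments": [
    [[0,0,0,0,0,0,208],[0,0,0,0,0,0,208],[0,0,0,0,0,0,208]]
  ]
}}

```text
clock: 14.2
eef_pos: [0.4538, -0.2997, 0.0234]
tcp_rot: [[-0.873, 0.489, 0.0], [0.489, 0.873, 0.0], [-0.0, 0.001, -1.0]]
ft_force: [0.9, 1.9, 2.3]
opening: 0.0196
finger_force: 30.0
```

Request:
{"fn": "apply_moves", "kwargs": {
  "increments": [
    [[0,0,0,0,0,-0.4,208],[0,0,0,0,0,-1.0,208],[0,0,0,0,0,-2.0,208],[0,0,0,0,0,-2.5,208],[0,0,0,0,0,-2.5,208],[0,0,0,0,0,-2.0,208],[0,0,0,0,0,-1.0,208],[0,0,0,0,0,0,208]]
  ]
}}

```text
clock: 14.87
eef_pos: [0.4543, -0.301, 0.1396]
tcp_rot: [[-0.872, 0.489, 0.004], [0.489, 0.872, -0.002], [-0.004, 0.0, -1.0]]
ft_force: [-0.0, 0.4, -3.4]
opening: 0.0198
finger_force: 30.0
```

Request:
{"fn": "apply_moves", "kwargs": {
  "increments": [
    [[0,0,0.05,0,0,0,208],[0,0,0.1,0,0,0,208],[0,0,0.12,0,0,0,208],[0,0,0.12,0,0,0,208],[0,0,0.12,0,0,0,208],[0,0,0.12,0,0,0,208],[0,0,0.12,0,0,0,208],[0,0,0.12,0,0,0,208],[0,0,0.12,0,0,0,208],[0,0,0.12,0,0,0,208]]
  ]
}}

```text
clock: 15.7
eef_pos: [0.4527, -0.2997, 0.1359]
tcp_rot: [[0.056, 0.998, -0.002], [0.998, -0.056, 0.0], [0.0, -0.002, -1.0]]
ft_force: [0.4, 0.1, -2.6]
opening: 0.0195
finger_force: 30.0
```

Request:
{"fn": "apply_moves", "kwargs": {
  "increments": [
    [[0,0,0.09,0,0,0,208],[0,0,0.04,0,0,0,208],[0,0,0,0,0,0,208],[0,0,0,0,0,0,208]]
  ]
}}

```text
clock: 16.03
eef_pos: [0.4529, -0.2997, 0.1362]
tcp_rot: [[0.177, 0.984, -0.002], [0.984, -0.177, 0.0], [-0.0, -0.002, -1.0]]
ft_force: [-0.0, -0.5, -2.2]
opening: 0.0198
finger_force: 30.0
```

```bash
python3 - <<'E'
from g import *
# bar centre 16 mm+ short: frame x=-30, then final -10; bar mid 1 mm to tool +x
a=np.radians(-10.5);X=np.array([np.cos(a),np.sin(a)]);Y=np.array([-X[1],X[0]]);o=np.array([.5852,.0188])
for fx in(-.030,-.010):
    t=o+X*fx; print(t); go(t[0],t[1],.0234,-10.5)
E
```

```text
[0.5557 0.0243]
turn [-0.002   0.0001  0.0049] shift cm [33.7308  4.2047 11.2793] clock 16.0333 tcp [ 0.4529 -0.2997  0.1362]
[0.5754 0.0206]
turn [-0.002   0.0001  0.0049] shift cm [33.7308  6.2047 11.2793] clock 16.0333 tcp [ 0.4529 -0.2997  0.1362]
```

Request:
{"fn": "apply_moves", "kwargs": {
  "increments": [
    [[0,0,0.005,1.0,0,0,208],[0,0,0,2.0,0.4,0,208],[0,0,0,3.0,0.5,0,208],[0,0,0,3.0,0.5,0,208],[0,0,0,3.0,0.5,0,208],[0,0,0,3.0,0.5,0,208],[0,0,0,3.0,0.5,0,208],[0,0,0,3.0,0.5,0,208],[0,0,0,3.0,0.4,0,208],[0,0,0,3.0,0.4,0,208]]
  ]
}}

```text
clock: 16.87
eef_pos: [0.5444, -0.0401, 0.1371]
tcp_rot: [[0.183, 0.983, -0.0], [0.983, -0.183, 0.001], [0.0, -0.0, -1.0]]
ft_force: [0.4, -0.4, -2.9]
opening: 0.0198
finger_force: 30.0
```

Request:
{"fn": "apply_moves", "kwargs": {
  "increments": [
    [[0,0,0,3.0,0,0,208],[0,0,0,2.0,0,0,208],[0,0,0,1.1,0,0,208],[0,0,0,0.5,0,0,208],[0,0,0,0,0,0,208],[0,0,0,0,0,0,208]]
  ]
}}

```text
clock: 17.37
eef_pos: [0.5562, 0.0212, 0.1373]
tcp_rot: [[0.185, 0.983, -0.0], [0.983, -0.185, -0.001], [-0.001, 0.0, -1.0]]
ft_force: [-0.2, -0.4, -1.9]
opening: 0.0196
finger_force: 30.0
```

```bash
python3 g.py 0.5555 0.0233 0.0264 -10.5
```

```text
turn [ 0.0001  0.0006 -0.0027] shift cm [ 0.194  -0.1115 11.0896] clock 17.3667 tcp [0.5562 0.0212 0.1373]
```

Request:
{"fn": "apply_moves", "kwargs": {
  "increments": [
    [[0,0,-0.003,0.19,-0.11,0.6,208],[0,0,0,0,0,1.4,208],[0,0,0,0,0,2.0,208],[0,0,0,0,0,2.0,208],[0,0,0,0,0,2.0,208],[0,0,0,0,0,1.5,208],[0,0,0,0,0,1.0,208],[0,0,0,0,0,0.5,208],[0,0,0,0,0,0,208],[0,0,0,0,0,0,208]]
  ]
}}

```text
clock: 18.2
eef_pos: [0.5561, 0.0239, 0.0276]
tcp_rot: [[0.182, 0.983, 0.0], [0.983, -0.182, -0.0], [-0.0, 0.0, -1.0]]
ft_force: [-0.3, -0.7, -3.0]
opening: 0.0196
finger_force: 30.0
```

```bash
cat > bf.py <<'E'
from m import *
import sys
im=get_image("top");cv2.imwrite(f"pics/{sys.argv[1]}t.png",im);sd=get_image("side");cv2.imwrite(f"pics/{sys.argv[1]}s.png",sd)
m=steel(im);v=np.zeros_like(m);v[110*S:215*S,255*S:350*S]=1;m&=v
for c,st in comps(m,12): 
    print(st/S,*rect(c,.025)); 
from g import go
go(.5555,.0233,.0234,-10.5)
a=cv2.resize(im[110:210,250:370],(400,333),interpolation=2);b=cv2.resize(sd[150:250,290:410],(400,333),interpolation=2)
cv2.imwrite(f"pics/{sys.argv[1]}.png",cv2.convertScaleAbs(np.hstack([a,b]),alpha=1.6))
E
python3 bf.py b1
```

```text
[ 275.25  120.5    64.     65.5  2559.5 ] [665.3948   3.7476] [179.8621 166.3642] 79.55958557128906
[307.75 188.5   25.    11.5  682.25] [543.8819 -39.6139] [71.7485 21.6351] 78.96404266357422
turn [ 0.0014 -0.0005  0.001 ] shift cm [-0.1219 -0.0763  0.4707] clock 18.3 tcp [0.5565 0.0244 0.0281]
```

View pics/b1.png

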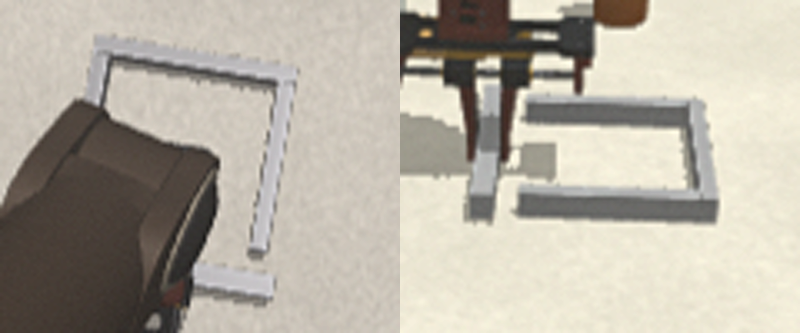

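The bar is held parallel to the open side about 20 mm short of it (230,280 in the left crop), and the frame has not moved. I'll lower it almost to the counter and close in.

Request:
{"fn": "apply_moves", "kwargs": {
  "increments": [
    [[0,0,0,0.05,0,0.2,208],[0,0,0,0,0.3,0.15,208],[0,0,0,0,0.4,0,208],[0,0,0,0,0.4,0,208],[0,0,0,0,0.3,0,208],[0,0,0,0,0.15,0,208],[0,0,0,0,0,0,208],[0,0,0,0,0,0,208]]
  ]
}}

```text
clock: 18.97
eef_pos: [0.5711, 0.0221, 0.0236]
tcp_rot: [[0.181, 0.983, -0.0], [0.983, -0.181, -0.0], [-0.0, -0.0, -1.0]]
ft_force: [-1.0, 0.1, -2.9]
opening: 0.0197
finger_force: 30.0
```

```bash
python3 bf.py b2; python3 -c "
from h import *
s=state();p=s['eef_pos'];a=np.radians(-10.5);X=np.array([np.cos(a),np.sin(a)]);d=p[:2]-[.5852,.0188];print('frame xy mm',1e3*d@X,1e3*d@[-X[1],X[0]],p[2],s['ft_force'])"
```

```text
[ 277.    120.5    62.25   65.5  2417.75] [665.29     3.9601] [179.6472 166.0264] 79.61851501464844
[308.75 183.75  24.5   11.25 676.75] [558.8439 -41.8069] [71.2992 22.5237] 79.3909912109375
turn [-0.0004  0.      0.0012] shift cm [-0.1775 -1.5369  0.0265] clock 19.0667 tcp [0.5709 0.0222 0.0237]
frame xy mm -14.653960493217161 0.7874277683407648 0.023664905452619085 [-0.629  -0.3454 -3.1703]
```

Request:
{"fn": "apply_moves", "kwargs": {
  "increments": [
    [[0,0,0,0,0.05,0.05,208],[0,0,0,0,0.08,0,208],[0,0,0,0,0.08,0,208],[0,0,0,0,0.07,0,208],[0,0,0,0,0,0,208],[0,0,0,0,0,0,208]]
  ]
}}

```text
clock: 19.57
eef_pos: [0.5739, 0.0218, 0.0234]
tcp_rot: [[0.181, 0.983, 0.0], [0.983, -0.181, 0.0], [0.0, -0.0, -1.0]]
ft_force: [-2.3, 0.5, 4.4]
opening: 0.0198
finger_force: 30.0
```

Request:
{"fn": "apply_moves", "kwargs": {
  "increments": [
    [[0,0,0,0,0.05,0,208],[0,0,0,0,0.05,0,208],[0,0,0,0,0,0,208],[0,0,0,0,0,0,208]]
  ]
}}

```text
clock: 19.9
eef_pos: [0.5746, 0.0217, 0.0234]
tcp_rot: [[0.181, 0.983, -0.001], [0.983, -0.181, 0.0], [0.0, -0.001, -1.0]]
ft_force: [-3.7, 1.4, 6.0]
opening: 0.0199
finger_force: 30.0
```

Request:
{"fn": "apply_moves", "kwargs": {
  "increments": [
    [[0,0,0,0,0,-0.03,208],[0,0,0,0,0.03,0,208],[0,0,0,0,0,0,208],[0,0,0,0,0,0,208]]
  ]
}}

```text
clock: 20.23
eef_pos: [0.5754, 0.0215, 0.0234]
tcp_rot: [[0.181, 0.983, 0.0], [0.983, -0.181, -0.0], [-0.0, 0.0, -1.0]]
ft_force: [0.1, -0.6, -1.8]
opening: 0.0197
finger_force: 30.0
```

```bash
python3 bf.py b3; python3 -c "
from h import *
s=state();p=s['eef_pos'];a=np.radians(-10.5);X=np.array([np.cos(a),np.sin(a)]);d=p[:2]-[.5852,.0188];print('frame xy mm',1e3*d@X,1e3*d@[-X[1],X[0]],p[2],s['ft_force'],s['ft_torque'])"
```

```text
[ 277.    120.5    62.25   72.5  3063.  ] [654.3221   0.9778] [187.948  187.7654] 80.01207733154297
turn [0.0003 0.0001 0.0012] shift cm [-0.1826 -1.9864  0.0006] clock 20.3333 tcp [0.5754 0.0215 0.0234]
frame xy mm -10.158540177236029 0.8384085708932093 0.023406362468515202 [-0.6505 -0.7285 -2.3361] [-0.0613  0.0094 -0.0552]
```

View pics/b3.png

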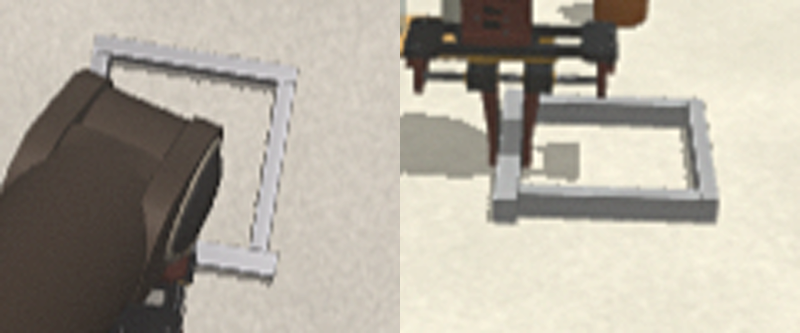

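The side crop shows the bar essentially meeting the right side bar's end (517,195); there is no contact force yet. I'll continue in fine steps.

Request:
{"fn": "apply_moves", "kwargs": {
  "increments": [
    [[0,0,0,0,0.03,0,208],[0,0,0,0,0,0,208],[0,0,0,0,0,0,208]]
  ]
}}

```text
clock: 20.58
eef_pos: [0.5755, 0.0214, 0.0234]
tcp_rot: [[0.181, 0.983, -0.0], [0.983, -0.181, -0.0], [-0.0, -0.0, -1.0]]
ft_force: [0.6, -0.4, -3.8]
opening: 0.02
finger_force: 30.0
```

Request:
{"fn": "apply_moves", "kwargs": {
  "increments": [
    [[0,0,0,0,0.03,0,208],[0,0,0,0,0,0,208],[0,0,0,0,0,0,208]]
  ]
}}

```text
clock: 20.83
eef_pos: [0.5757, 0.0214, 0.0235]
tcp_rot: [[0.181, 0.983, -0.0], [0.983, -0.181, 0.0], [-0.0, -0.0, -1.0]]
ft_force: [0.3, -0.1, -2.2]
opening: 0.0198
finger_force: 30.0
```

Request:
{"fn": "apply_moves", "kwargs": {
  "increments": [
    [[0,0,0,0,0.03,0,208],[0,0,0,0,0,0,208],[0,0,0,0,0,0,208]]
  ]
}}

```text
clock: 21.08
eef_pos: [0.5758, 0.0214, 0.0235]
tcp_rot: [[0.181, 0.983, -0.0], [0.983, -0.181, 0.0], [0.0, -0.0, -1.0]]
ft_force: [-1.0, 0.5, -2.2]
opening: 0.0196
finger_force: 30.0
```

Request:
{"fn": "apply_moves", "kwargs": {
  "increments": [
    [[0,0,0,0,0.03,0,208],[0,0,0,0,0,0,208],[0,0,0,0,0,0,208]]
  ]
}}

```text
clock: 21.33
eef_pos: [0.5758, 0.0214, 0.0234]
tcp_rot: [[0.181, 0.983, -0.001], [0.983, -0.181, 0.0], [0.0, -0.001, -1.0]]
ft_force: [-3.6, 0.0, -0.3]
opening: 0.02
finger_force: 30.0
```

```bash
python3 bf.py b4; python3 -c "
from h import *
for i in range(4):
    get_image('top');s=state();print(s['ft_force'],s['ft_torque'],s['tcp_rot'][0])"
```

```text
[ 277.25  120.5    62.     72.5  3052.  ] [654.981   1.371] [180.0831 195.1459] 82.84552001953125
turn [-0.0011 -0.0001  0.0013] shift cm [-0.1797 -2.0315  0.0032] clock 21.4333 tcp [0.5758 0.0214 0.0234]
[-4.5219  1.6425 -0.4032] [ 0.0608  1.007  -0.0338] [ 0.1809  0.9835 -0.001 ]
[-4.1363  0.8239 -0.2265] [ 0.087   1.0171 -0.0619] [ 0.1809  0.9835 -0.001 ]
[-5.0605  0.4599 -0.3338] [ 0.073   1.0875 -0.0639] [ 0.181   0.9835 -0.0009]
[-4.8149  0.2133  0.2506] [ 0.1084  1.1506 -0.0685] [ 0.1809  0.9835 -0.0011]
```

Request:
{"fn": "apply_moves", "kwargs": {
  "increments": [
    [[0,0,0,0,0,0.03,208],[0,0,0,0,0,0,208],[0,0,0,0,0,0,196],[0,0,0,0,0,0,192],[0,0,0,0,0,0,188],[0,0,0,0,0,0,180],[0,0,0,0,0,0,170],[0,0,0,0,0,0,160],[0,0,0,0,0,0,160],[0,0,0,0,0,0,160]]
  ]
}}

```text
clock: 22.47
eef_pos: [0.5767, 0.0213, 0.0234]
tcp_rot: [[0.181, 0.983, 0.001], [0.983, -0.181, -0.0], [0.0, 0.001, -1.0]]
ft_force: [0.1, -0.6, 0.5]
opening: 0.0326
finger_force: 0.0
```

Request:
{"fn": "apply_moves", "kwargs": {
  "increments": [
    [[0,0,0,0,0,-0.3,160],[0,0,0,0,0,-0.8,160],[0,0,0,0,0,-1.5,160],[0,0,0,0,0,-2.5,160],[0,0,0,0,0,-3,160],[0,0,0,0,0,-3,160],[0,0,0,0,0,-3,160],[0,0,0,0,0,-2,160]]
  ]
}}

```text
clock: 23.13
eef_pos: [0.5771, 0.0208, 0.1877]
tcp_rot: [[0.182, 0.983, 0.003], [0.983, -0.182, 0.0], [0.001, 0.003, -1.0]]
ft_force: [-0.4, -0.6, -0.0]
opening: 0.033
finger_force: 0.0
```

Request:
{"fn": "apply_moves", "kwargs": {
  "increments": [
    [[0,0,0,-2,0,0,160],[0,0,0,-3,-1,0,160],[0,0,0,-3,-1,0,160],[0,0,0,-3,-1,0,160],[0,0,0,-3,-1,0,160],[0,0,0,-3,-1,0,160],[0,0,0,-3,-1,0,160],[0,0,0,-3,-1,0,160],[0,0,0,-2,-1,0,160],[0,0,0,0,0,0,160]]
  ]
}}

```text
clock: 23.97
eef_pos: [0.4493, -0.2146, 0.1853]
tcp_rot: [[0.188, 0.982, 0.001], [0.982, -0.188, -0.001], [-0.001, 0.001, -1.0]]
ft_force: [-0.0, 0.6, 0.4]
opening: 0.0325
finger_force: 0.0
```

```bash
cat > chk.py <<'E'
from m import *
import sys
im=get_image("top");sd=get_image("side");cv2.imwrite(f"pics/{sys.argv[1]}t.png",im);cv2.imwrite(f"pics/{sys.argv[1]}s.png",sd)
a=np.radians(-10.5);o=np.array([585.2,18.8]);X=np.array([np.cos(a),np.sin(a)]);Y=np.array([-X[1],X[0]])
def fr(P): P=P*1000-o; return np.c_[P@X,P@Y]
for n,i,t in(("top",im,80),("side",sd,100)):
    u=up(i);m=((u[...,2]-u[...,0])<6)&(u.mean(2)>t)
    v=np.zeros_like(m);b=(110,215,255,350) if n=="top" else (165,225,305,395);v[b[0]*S:b[1]*S,b[2]*S:b[3]*S]=1;m&=v
    for c,st in comps(m,12):
        q=fr(pts(c,.025,n));print(n,st/S,'frame extents',q.min(0),q.max(0))
        for lo,hi in((-95,-85),(-80,-60),(-40,-20),(-10,10),(20,40),(60,80),(92,97)):
            k=(q[:,1]>lo)&(q[:,1]<hi)&(q[:,0]<40)
            if k.sum()>20: print('  y',lo,hi,'x',np.percentile(q[k,0],[2,98]))
        k=(q[:,0]>-15)&(q[:,0]<-5)
        if k.sum(): print('  bar y range',np.percentile(q[k,1],[.2,99.8]))
        for sg in(1,-1):
            k=(q[:,0]>20)&(q[:,0]<130)&(q[:,1]*sg>60)
            if k.sum()>50:print('  leg',np.polyfit(q[k,0]-0,q[k,1],1))
E
python3 chk.py c1
```

```text
top [ 264.25  120.5    75.     72.5  5228.  ] frame extents [-20.8711 -99.694 ] [165.0528  99.9641]
  y -95 -85 x [-19.7019  38.5146]
  y -80 -60 x [-19.7601  38.1457]
  y -40 -20 x [-19.9281  -0.4115]
  y -10 10 x [-19.6719  -0.5229]
  y 20 40 x [-19.466   -0.3954]
  y 60 80 x [-19.2348  37.2624]
  y 92 97 x [-19.1226  -1.168 ]
  bar y range [-99.259  98.939]
  leg [ 0.    82.719]
  leg [  0.0033 -82.3808]
side [ 318.    176.75   67.5    33.   2231.75] frame extents [-18.6244 -99.7136] [166.071  97.356]
  y -95 -85 x [-17.811   38.9886]
  y -80 -60 x [-16.9422  36.1369]
  y -40 -20 x [-16.7486  -0.3883]
  y -10 10 x [-18.1383   1.7774]
  y 20 40 x [-16.4559   0.1556]
  y 60 80 x [-17.3256  37.7054]
  y 92 97 x [-15.8691   1.1786]
  bar y range [-99.4461  96.0347]
  leg [ 0.0036 81.178 ]
  leg [  0.0024 -83.3953]
```

```bash
python3 - <<'E'
from m import *
a=np.radians(-10.5);o=np.array([585.2,18.8]);X=np.array([np.cos(a),np.sin(a)]);Y=np.array([-X[1],X[0]])
for n in("top","side"):
    im=cv2.imread(f"pics/c1{n[0]}.png").mean(2).astype(np.float32)
    def prof(x,ys): 
        g=np.array([[o+X*i+Y*j for j in ys] for i in x])/1000
        p=proj(n,np.c_[g.reshape(-1,2),np.full(g.size//2,.025)]).astype(np.float32)
        return cv2.remap(im,p[:,0].reshape(len(x),-1).copy(),p[:,1].reshape(len(x),-1).copy(),1).mean(1)
    x=np.arange(-10,14,2.)
    for y in(82.5,-82.5): print(n,y,prof(x,y+np.arange(-4,5)).round(0))
# bar edges sub-pixel in top: half-level crossings
im=cv2.imread("pics/c1t.png");f=(im[...,2].astype(np.float32)-im[...,0])
def edge(y0,y1,xs):
    g=np.array([[o+X*i+Y*j for j in np.arange(y0,y1)] for i in xs])/1000
    p=proj("top",np.c_[g.reshape(-1,2),np.full(g.size//2,.025)]).astype(np.float32)
    return cv2.remap(f,p[:,0].reshape(len(xs),-1).copy(),p[:,1].reshape(len(xs),-1).copy(),1).mean(1)
xs=np.arange(-30,-10,.5)
for y in range(-90,90,20):
    v=edge(y,y+20,xs);k=np.argmax(v<6);print(y+10,xs[k-1]+.5*(v[k-1]-6)/(v[k-1]-v[k]))
E
```

```text
top 82.5 [110. 108. 108. 106. 101. 100. 105. 113. 111. 111. 111. 110.]
top -82.5 [122. 122. 123. 123. 114. 107. 106. 119. 122. 121. 120. 120.]
side 82.5 [112. 113. 113. 113. 114. 116. 118. 119. 116. 114. 113. 115.]
side -82.5 [116. 115. 115. 115. 113. 106. 101. 109. 113. 113. 112. 111.]
-80 -23.863273546099663
-60 -23.426000081002712
-40 -23.88302706182003
-20 -23.578425586223602
0 -23.424602769315243
20 -23.602238297462463
40 -23.448230866342783
60 -23.527027040719986
80 -23.61671370267868
```

```bash
cat > seam.py <<'E'
from m import *
import sys
a=np.radians(-10.5);o=np.array([585.2,18.8]);X=np.array([np.cos(a),np.sin(a)]);Y=np.array([-X[1],X[0]])
for tag in sys.argv[1:]:
  for n in("top","side"):
    im=cv2.imread(f"pics/{tag}{n[0]}.png").mean(2).astype(np.float32)
    def prof(x,ys,z=.025): 
        g=np.array([[o+X*i+Y*j for j in ys] for i in x])/1000
        p=proj(n,np.c_[g.reshape(-1,2),np.full(g.size//2,z)]).astype(np.float32)
        return cv2.remap(im,p[:,0].reshape(len(x),-1).copy(),p[:,1].reshape(len(x),-1).copy(),1).mean(1)
    x=np.arange(-10,14,2.)
    for y in(82.5,-82.5): print(tag,n,y,prof(x,y+np.arange(-4,5)).round(0))
E
python3 seam.py b3 b4 c1; python3 - <<'E'
from m import *
# level just outside the bar's -x edge and the gap before contact, for scale
import sys;sys.argv=["","b2"];exec(open("seam.py").read())
E
```

```text
b3 top 82.5 [40. 41. 41. 40. 40. 40. 40. 40. 40. 41. 41. 41.]
b3 top -82.5 [126. 126. 127. 126. 115. 108. 109. 123. 125. 125. 124. 124.]
b3 side 82.5 [112. 113. 114. 112. 102.  64.  43.  32.  34.  34.  34.  48.]
b3 side -82.5 [114. 114. 114. 115. 112. 101.  96. 108. 112. 113. 111. 110.]
b4 top 82.5 [40. 39. 40. 40. 40. 40. 40. 40. 40. 40. 40. 41.]
b4 top -82.5 [126. 126. 127. 127. 117. 110. 109. 123. 125. 124. 124. 124.]
b4 side 82.5 [111. 112. 113. 112. 104.  75.  52.  34.  33.  33.  34.  43.]
b4 side -82.5 [114. 114. 114. 115. 112. 105. 101. 110. 112. 112. 111. 109.]
c1 top 82.5 [110. 108. 108. 106. 101. 100. 105. 113. 111. 111. 111. 110.]
c1 top -82.5 [122. 122. 123. 123. 114. 107. 106. 119. 122. 121. 120. 120.]
c1 side 82.5 [112. 113. 113. 113. 114. 116. 118. 119. 116. 114. 113. 115.]
c1 side -82.5 [116. 115. 115. 115. 113. 106. 101. 109. 113. 113. 112. 111.]
b2 top 82.5 [40. 40. 41. 41. 40. 40. 40. 40. 41. 40. 40. 41.]
b2 top -82.5 [128. 124. 110.  86.  70.  85. 111. 124. 125. 124. 124. 124.]
b2 side 82.5 [112. 104.  83.  58.  37.  34.  34.  35.  40.  55.  78. 102.]
b2 side -82.5 [114. 115. 118. 120. 109. 115. 121. 113. 112. 111. 110. 110.]
```

```bash
cat > fg.py <<'E'
from g import *
a=np.radians(-10.5);X=np.array([np.cos(a),np.sin(a)]);Y=np.array([-X[1],X[0]]);o=np.array([.5852,.0188])
fx,fy,z=[float(v)/1000 for v in sys.argv[1:4]];t=o+X*fx+Y*fy;go(t[0],t[1],z,-10.5)
E
python3 fg.py -55 -30 30
```

```text
turn [ 0.001  -0.0007 -0.0012] shift cm [21.9991  3.4018 15.4893] clock 24.0667 tcp [ 0.4521 -0.2108  0.1849]
```

Request:
{"fn": "apply_moves", "kwargs": {
  "increments": [
    [[0,0,0,1.5,0.3,0,255],[0,0,0,3.0,0.5,0,255],[0,0,0,3.0,0.5,0,255],[0,0,0,3.0,0.5,0,255],[0,0,0,3.0,0.5,0,255],[0,0,0,3.0,0.5,0,255],[0,0,0,3.0,0.4,0,255],[0,0,0,1.8,0.2,0,255],[0,0,0,0.7,0,0,255],[0,0,0,0,0,0,255]]
  ]
}}

```text
clock: 24.9
eef_pos: [0.526, 0.003, 0.184]
tcp_rot: [[0.176, 0.984, -0.0], [0.984, -0.176, 0.0], [0.0, -0.0, -1.0]]
ft_force: [0.4, 0.5, -0.1]
opening: 0.0005
finger_force: 0.0
```

Request:
{"fn": "apply_moves", "kwargs": {
  "increments": [
    [[0,0,0,0,0,1,255],[0,0,0,0,0,2.5,255],[0,0,0,0,0,2.5,255],[0,0,0,0,0,2.5,255],[0,0,0,0,0,2.5,255],[0,0,0,0,0,2,255],[0,0,0,0,0,1.5,255],[0,0,0,0,0,0.7,255],[0,0,0,0,0,0,255],[0,0,0,0,0,0,255]]
  ]
}}

```text
clock: 25.73
eef_pos: [0.5255, -0.0012, 0.0324]
tcp_rot: [[0.183, 0.983, -0.0], [0.983, -0.183, -0.001], [-0.001, -0.0, -1.0]]
ft_force: [1.0, -0.2, 0.1]
opening: 0.0003
finger_force: 0.0
```

```bash
python3 fg.py -36 -30 28
```

```text
turn [-0.0001  0.0006 -0.0006] shift cm [0.0541 1.9043 0.4404] clock 25.7333 tcp [ 0.5255 -0.0012  0.0324]
```

Request:
{"fn": "apply_moves", "kwargs": {
  "increments": [
    [[0,0,0,0,0.4,0.3,255],[0,0,0,0,0.4,0,255],[0,0,0,0,0.3,0,255],[0,0,0,0,0.2,0,255],[0,0,0,0,0.1,0,255],[0,0,0,0,0.1,0,255],[0,0,0,0,0,0,255]]
  ]
}}

```text
clock: 26.32
eef_pos: [0.5407, -0.0026, 0.0294]
tcp_rot: [[0.181, 0.984, 0.0], [0.984, -0.181, 0.0], [0.0, 0.0, -1.0]]
ft_force: [-0.4, -0.8, 0.1]
opening: 0.0006
finger_force: 0.0
```

Request:
{"fn": "apply_moves", "kwargs": {
  "increments": [
    [[0,0,0,0,0.1,0,255],[0,0,0,0,0.1,0,255],[0,0,0,0,0,0,255]]
  ]
}}

```text
clock: 26.57
eef_pos: [0.5426, -0.003, 0.0293]
tcp_rot: [[0.181, 0.983, 0.0], [0.983, -0.181, -0.0], [0.0, 0.0, -1.0]]
ft_force: [0.4, 0.0, 0.4]
opening: 0.0003
finger_force: 0.0
```

Request:
{"fn": "apply_moves", "kwargs": {
  "increments": [
    [[0,0,0,0,0.06,0,255],[0,0,0,0,0.06,0,255],[0,0,0,0,0,0,255]]
  ]
}}

```text
clock: 26.82
eef_pos: [0.5437, -0.0032, 0.0292]
tcp_rot: [[0.181, 0.983, 0.0], [0.983, -0.181, -0.0], [0.0, 0.0, -1.0]]
ft_force: [-0.4, 0.6, 0.3]
opening: 0.0005
finger_force: 0.0
```

Request:
{"fn": "apply_moves", "kwargs": {
  "increments": [
    [[0,0,0,0,0.08,0,255],[0,0,0,0,0.08,0,255],[0,0,0,0,0,0,255]]
  ]
}}

```text
clock: 27.07
eef_pos: [0.5453, -0.0035, 0.0293]
tcp_rot: [[0.181, 0.983, 0.0], [0.983, -0.181, 0.0], [0.0, 0.0, -1.0]]
ft_force: [0.8, 0.9, 0.6]
opening: 0.0002
finger_force: 0.0
```

Request:
{"fn": "apply_moves", "kwargs": {
  "increments": [
    [[0,0,0,0,0.05,0,255],[0,0,0,0,0.05,0,255],[0,0,0,0,0,0,255]]
  ]
}}

```text
clock: 27.32
eef_pos: [0.5463, -0.0037, 0.0293]
tcp_rot: [[0.181, 0.983, 0.0], [0.983, -0.181, 0.0], [0.0, 0.0, -1.0]]
ft_force: [0.7, -0.6, -0.0]
opening: 0.0005
finger_force: 0.0
```

Request:
{"fn": "apply_moves", "kwargs": {
  "increments": [
    [[0,0,0,0,0.05,0,255],[0,0,0,0,0,0,255],[0,0,0,0,0,0,255]]
  ]
}}

```text
clock: 27.57
eef_pos: [0.5467, -0.0037, 0.0292]
tcp_rot: [[0.181, 0.983, -0.0], [0.983, -0.181, 0.0], [0.0, -0.0, -1.0]]
ft_force: [-0.0, -0.3, -0.2]
opening: 0.0013
finger_force: 0.0
```

Request:
{"fn": "apply_moves", "kwargs": {
  "increments": [
    [[0,0,0,0,0.04,0,255],[0,0,0,0,0,0,255],[0,0,0,0,0,0,255]]
  ]
}}

```text
clock: 27.82
eef_pos: [0.5471, -0.0038, 0.0292]
tcp_rot: [[0.181, 0.983, 0.0], [0.983, -0.181, 0.0], [0.0, 0.0, -1.0]]
ft_force: [-0.4, 0.9, 0.5]
opening: 0.0005
finger_force: 0.0
```

Request:
{"fn": "apply_moves", "kwargs": {
  "increments": [
    [[0,0,0,0,0.04,0,255],[0,0,0,0,0,0,255],[0,0,0,0,0,0,255]]
  ]
}}

```text
clock: 28.07
eef_pos: [0.5475, -0.0039, 0.0292]
tcp_rot: [[0.181, 0.983, 0.0], [0.983, -0.181, -0.0], [-0.0, 0.0, -1.0]]
ft_force: [-0.6, -0.7, 0.4]
opening: 0.0008
finger_force: 0.0
```

Request:
{"fn": "apply_moves", "kwargs": {
  "increments": [
    [[0,0,0,0,0.04,0,255],[0,0,0,0,0,0,255],[0,0,0,0,0,0,255]]
  ]
}}

```text
clock: 28.32
eef_pos: [0.5479, -0.004, 0.0292]
tcp_rot: [[0.181, 0.983, 0.0], [0.983, -0.181, -0.0], [0.0, 0.0, -1.0]]
ft_force: [0.3, -0.6, -0.1]
opening: 0.0004
finger_force: 0.0
```

Request:
{"fn": "apply_moves", "kwargs": {
  "increments": [
    [[0,0,0,0,0.05,0,255],[0,0,0,0,0,0,255]]
  ]
}}

```text
clock: 28.48
eef_pos: [0.5485, -0.0041, 0.0293]
tcp_rot: [[0.181, 0.983, 0.0], [0.983, -0.181, -0.0], [-0.0, 0.0, -1.0]]
ft_force: [0.3, -0.8, -0.5]
opening: 0.0001
finger_force: 0.0
```

Request:
{"fn": "apply_moves", "kwargs": {
  "increments": [
    [[0,0,0,0,0.05,0,255],[0,0,0,0,0,0,255]]
  ]
}}

```text
clock: 28.65
eef_pos: [0.5489, -0.0042, 0.0292]
tcp_rot: [[0.181, 0.983, 0.0], [0.983, -0.181, 0.0], [0.0, 0.0, -1.0]]
ft_force: [0.4, 0.2, -0.0]
opening: 0.0006
finger_force: 0.0
```

Request:
{"fn": "apply_moves", "kwargs": {
  "increments": [
    [[0,0,0,0,0.05,0,255],[0,0,0,0,0,0,255]]
  ]
}}

```text
clock: 28.82
eef_pos: [0.5494, -0.0042, 0.0293]
tcp_rot: [[0.181, 0.983, 0.0], [0.983, -0.181, 0.0], [0.0, 0.0, -1.0]]
ft_force: [-0.3, -0.1, -0.1]
opening: 0.0009
finger_force: 0.0
```

```bash
python3 - <<'E'
from m import *
from seam import X,Y,o
sd=get_image("side");cv2.imwrite("pics/ds.png",sd);im=sd.astype(int)
# profile along frame x at y=-30 at z .026 just above bar edge: finger (reddish-dark) -> bar
for z in (.025,):
  x=np.arange(-50,6,2.)
  p=proj("side",np.c_[(o+np.outer(x,X)-30*Y)/1000,np.full(len(x),z)])
  for xx,(u,v) in zip(x,p): print(xx,im[int(round(v)),int(round(u))].tolist(),end=' ')
E
```

```text
-50.0 [84, 92, 95] -48.0 [96, 104, 107] -46.0 [96, 104, 107] -44.0 [126, 137, 141] -42.0 [122, 133, 136] -40.0 [122, 133, 136] -38.0 [53, 59, 70] -36.0 [27, 31, 45] -34.0 [27, 31, 45] -32.0 [30, 33, 40] -30.0 [32, 34, 36] -28.0 [28, 32, 46] -26.0 [28, 32, 46] -24.0 [27, 31, 45] -22.0 [43, 48, 56] -20.0 [43, 48, 56] -18.0 [90, 95, 94] -16.0 [117, 117, 116] -14.0 [117, 117, 116] -12.0 [114, 114, 114] -10.0 [101, 103, 102] -8.0 [102, 102, 102] -6.0 [102, 102, 102] -4.0 [104, 105, 104] -2.0 [105, 106, 106] 0.0 [105, 106, 106] 2.0 [78, 82, 83] 4.0 [117, 129, 131]
```

Request:
{"fn": "apply_moves", "kwargs": {
  "increments": [
    [[0,0,0,0,0.05,0,255],[0,0,0,0,0,0,255]]
  ]
}}

```text
clock: 29.03
eef_pos: [0.5499, -0.0043, 0.0292]
tcp_rot: [[0.181, 0.983, 0.0], [0.983, -0.181, -0.0], [-0.0, 0.0, -1.0]]
ft_force: [0.0, 0.7, 0.1]
opening: 0.0004
finger_force: 0.0
```

Request:
{"fn": "apply_moves", "kwargs": {
  "increments": [
    [[0,0,0,0,0.05,0,255],[0,0,0,0,0,0,255]]
  ]
}}

```text
clock: 29.2
eef_pos: [0.5504, -0.0044, 0.0292]
tcp_rot: [[0.181, 0.983, 0.0], [0.983, -0.181, -0.0], [0.0, 0.0, -1.0]]
ft_force: [-0.2, 0.2, 0.5]
opening: 0.0007
finger_force: 0.0
```

Request:
{"fn": "apply_moves", "kwargs": {
  "increments": [
    [[0,0,0,0,0.05,0,255],[0,0,0,0,0,0,255]]
  ]
}}

```text
clock: 29.37
eef_pos: [0.5509, -0.0045, 0.0293]
tcp_rot: [[0.181, 0.983, 0.0], [0.983, -0.181, 0.0], [0.0, 0.0, -1.0]]
ft_force: [0.2, 0.4, 0.3]
opening: 0.0004
finger_force: 0.0
```

Request:
{"fn": "apply_moves", "kwargs": {
  "increments": [
    [[0,0,0,0,0.05,0,255],[0,0,0,0,0,0,255]]
  ]
}}

```text
clock: 29.53
eef_pos: [0.5514, -0.0046, 0.0292]
tcp_rot: [[0.181, 0.983, 0.0], [0.983, -0.181, -0.0], [-0.0, 0.0, -1.0]]
ft_force: [-0.3, 0.2, -0.1]
opening: 0.0005
finger_force: 0.0
```

Request:
{"fn": "apply_moves", "kwargs": {
  "increments": [
    [[0,0,0,0,0.05,0,255],[0,0,0,0,0,0,255]]
  ]
}}

```text
clock: 29.7
eef_pos: [0.5514, -0.0046, 0.0292]
tcp_rot: [[0.181, 0.983, -0.001], [0.983, -0.181, 0.0], [0.0, -0.001, -1.0]]
ft_force: [-0.9, 0.4, 1.5]
opening: 0.0009
finger_force: 0.7
```

Request:
{"fn": "apply_moves", "kwargs": {
  "increments": [
    [[0,0,0,0,0.05,0,255],[0,0,0,0,0,0,255]]
  ]
}}

```text
clock: 29.87
eef_pos: [0.5515, -0.0046, 0.0291]
tcp_rot: [[0.181, 0.983, -0.002], [0.983, -0.181, 0.0], [0.0, -0.002, -1.0]]
ft_force: [-5.0, 0.5, 2.4]
opening: 0.0004
finger_force: 2.0
```

Request:
{"fn": "apply_moves", "kwargs": {
  "increments": [
    [[0,0,0,0,0.04,0,255],[0,0,0,0,0,0,255],[0,0,0,0,0,0,255]]
  ]
}}

```text
clock: 30.12
eef_pos: [0.5515, -0.0046, 0.029]
tcp_rot: [[0.181, 0.983, -0.002], [0.983, -0.181, 0.001], [0.0, -0.002, -1.0]]
ft_force: [-6.1, 1.2, 5.0]
opening: 0.0002
finger_force: 2.8
```

```bash
python3 chk.py d1 | grep -v '  y'; python3 seam.py d1; python3 -c "
from h import *
print(state()['ft_force'],state()['ft_torque'])"
```

```text
top [ 271.25  120.5    68.     72.5  2953.  ] frame extents [ -20.8619 -100.1637] [165.0528  90.2869]
  bar y range [-99.9274 -72.7744]
  leg [-0.0408 87.0138]
  leg [  0.0522 -87.7116]
side [321.   178.5   21.    13.   316.25] frame extents [-16.1035   3.6826] [45.4436 86.2122]
  bar y range [ 7.646  65.0784]
  leg [ 0.0599 77.6898]
side [ 318.   179.    67.5   31.  1483.5] frame extents [-18.7243 -99.7541] [165.9406  88.3651]
  bar y range [-99.3082 -52.1994]
  leg [-0.0359 85.3754]
  leg [ -0.0034 -82.6625]
side [320.25 192.75   5.75   5.    94.25] frame extents [-15.5264 -33.8878] [-0.0489 -5.8834]
  bar y range [-33.8659  -5.9059]
d1 top 82.5 [39. 39. 39. 38. 38. 38. 38. 38. 38. 37. 38. 43.]
d1 top -82.5 [125. 125. 126. 125. 115. 106. 102. 113. 114. 112. 109. 102.]
d1 side 82.5 [ 30.  39.  59.  84. 106. 109. 108. 107. 104. 103. 103. 105.]
d1 side -82.5 [114. 114. 114. 114. 112. 105. 100. 106. 109. 110. 110. 109.]
[-5.172   1.1209  4.1258] [0.1639 1.2228 0.0084]
```

The bar did not yield under 5–6 N, so it is home at both ends, and the frame has not moved. I'll back away.

Request:
{"fn": "apply_moves", "kwargs": {
  "increments": [
    [[0,0,0,0,-0.1,0,255],[0,0,0,0,-0.3,0,255],[0,0,0,0,-0.8,0,255],[0,0,0,0,-1.0,0,255],[0,0,0,0,0,-2,255],[0,0,0,0,0,-3,255],[0,0,0,0,0,-4,255],[0,0,0,0,0,-4,255],[0,0,0,0,0,-3,255],[0,0,0,0,0,0,255]]
  ]
}}

```text
clock: 31.05
eef_pos: [0.5333, -0.0013, 0.1946]
tcp_rot: [[0.182, 0.983, 0.008], [0.983, -0.182, 0.002], [0.004, 0.008, -1.0]]
ft_force: [0.9, 0.8, -0.2]
opening: 0.0002
finger_force: 0.0
```

Request:
{"fn": "apply_moves", "kwargs": {
  "increments": [
    [[0,0,0,-2,-0.5,0,255],[0,0,0,-3,-1,0,255],[0,0,0,-3,-1,0,255],[0,0,0,-3,-1,0,255],[0,0,0,-3,-1,0,255],[0,0,0,-3,0,0,255],[0,0,0,-2,0,0,255],[0,0,0,-1,0,0,255],[0,0,0,0,0,0,255],[0,0,0,0,0,0,255]]
  ]
}}

```text
clock: 31.88
eef_pos: [0.4504, -0.1887, 0.1889]
tcp_rot: [[0.182, 0.983, -0.0], [0.983, -0.182, 0.001], [0.001, -0.0, -1.0]]
ft_force: [-0.4, 0.0, -0.1]
opening: 0.0008
finger_force: 0.0
```

```bash
python3 chk.py e1; python3 seam.py e1; python3 - <<'E'
from m import *
im=cv2.imread("pics/e1t.png")
m=steel(im);m[:170*S]=0;m[260*S:]=0;m[:,:180*S]=0;m[:,380*S:]=0
for c,st in comps(m,60):print(st/S,cv2.minEnclosingCircle(np.float32(pts(c,.1)*1000)))
E
```

```text
top [ 264.25  120.5    75.25   72.25 5216.75] frame extents [ -20.8711 -100.2825] [165.1338  99.9641]
  y -95 -85 x [-19.716   38.2911]
  y -80 -60 x [-19.6808  37.871 ]
  y -40 -20 x [-19.9936  -0.5304]
  y -10 10 x [-19.5771  -0.4312]
  y 20 40 x [-19.347   -0.5154]
  y 60 80 x [-19.1185  37.2719]
  y 92 97 x [-19.0582  -1.1632]
  bar y range [-99.4912  99.1584]
  leg [ 0.0006 82.6921]
  leg [  0.0029 -82.3701]
side [ 318.    176.75   67.5    33.   2206.25] frame extents [-18.6244 -99.7136] [166.071   97.4528]
  y -95 -85 x [-17.7542  39.005 ]
  y -80 -60 x [-16.9437  36.1373]
  y -40 -20 x [-16.7153  -0.4456]
  y -10 10 x [-18.0391   1.5254]
  y 20 40 x [-16.4575   0.0951]
  y 60 80 x [-17.211  37.707]
  y 92 97 x [-15.8707   0.6832]
  bar y range [-99.446   97.2782]
  leg [ 0.0047 81.2002]
  leg [  0.0007 -83.1678]
e1 top 82.5 [108. 107. 107. 105. 101. 100. 105. 112. 110. 110. 110. 109.]
e1 top -82.5 [121. 121. 122. 122. 112. 106. 105. 118. 120. 120. 120. 120.]
e1 side 82.5 [112. 112. 112. 112. 113. 116. 117. 118. 115. 114. 113. 115.]
e1 side -82.5 [115. 114. 114. 115. 113. 105. 101. 109. 111. 112. 112. 110.]
[ 264.25  170.     69.     22.75 2298.25] ((573.3544921875, 13.780097007751465), 94.1237564086914)
[194.25 182.    14.25  13.75 373.75] ((557.0763549804688, 277.0787658691406), 20.558349609375)
[189.   210.75  14.25  14.25 354.25] ((478.6510009765625, 290.9882507324219), 20.542593002319336)
[326.   239.75  17.25  17.5  645.75] ((390.3346862792969, -77.94717407226562), 24.31407356262207)
```

Everything is as wanted, so I'm handing it in.

```bash
python3 -c "
from workcell import *
print(job_done())"
```

```text
the job is handed in; nothing more can be done
None
```

The job is handed in at about 32 s of the 72 s limit: the jar stands upright in the gap on the spice board, and the bar lies across the open side, centred to about 0.3 mm and resisting a light press of about 6 N at both ends; the frame did not shift measurably.

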